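Shut the dry-storage box and hold the gas coupler on its charging nipple

TASK

Lower the clear lid of the dry-storage box until it is fully shut, so that the gas will stay in. Then take the hand coupler from its parking stand and press it squarely onto the box's slanting charging nipple until it snaps over the two sprung balls, and push on against the valve spring so that the valve stem is well down. Finish while still gripping the coupler and holding the valve open like that, with the lid still shut; leave the small white bottle, the wide-capped jar and the rubber stopper where they stand.

Things in the scene. Friction and masses are not known exactly. Their poses are not given: they have to be found in the camera images.
- purge_box: clear plastic dry-storage box with a stack of petri dishes in it, fixed to the worktop: 130 mm deep (own x), 160 mm wide (own y), 75 mm high without its lid. Origin under its centre on the worktop; its front, with the charging port, faces own -x; z up.
- box_lid (a joint): hinge angle of the clear lid, rad: 0 = shut, grows as the lid swings up and back (to 1.9). The hinge is stiff, about 0.2 N m: the lid stays where it is left and must be pushed all the way down.
- box_lid_hinge (a point): centre of the lid's hinge line, at the middle of the box's rear upper edge, 75 mm up. The line runs along the box's own y. Axes turn with the lid: own -x runs from the hinge along the lid to its free front edge, own z is the lid's outward (upper) face. The clear lid with its white frame is 130 mm long, 160 mm wide and 8 mm thick above this line.
- box_lid_handle (a point): top of the lid's black knob, 100 mm from the hinge along the lid and 35 mm above its outer face, on the lid's middle line
- port: slanting round charging port fixed to the front of the box. Origin on the axis at the nipple's foot; own z is the nipple's axis, pointing out of it: up and 25 degrees towards the box's front. At the foot a dark collar, 32 mm across, 2 mm high. The brass nipple is 18 mm in diameter, 30 mm long, with a bevelled tip.
- nipple_tip (a point): centre of the nipple's flat tip, 30 mm from the port's origin along its axis; same axes as the port
- valve_stem (a joint): how far the sprung steel valve stem (8 mm diameter) that stands 7 mm out of the nipple's tip is pushed in, m: 0 = out (valve shut), 0.007 = flush. About 4.5 N to start moving, 11 N when flush.
- ball_l (a joint): how far the detent ball on the nipple's own +y side is pushed in, m: 0 = fully out. The ball stands 2.8 mm out of the nipple's side, 12 mm below the tip; passing both balls with the coupler's lip takes roughly 10 N, and they then draw the coupler on by themselves.
- ball_r (a joint): the same for the ball on the nipple's own -y side
- coupler: loose hand coupler, 0.22 kg, 102 mm long, round about its own z. Origin at the centre of its mouth (lower end as it stands); z points to the other end. From the mouth: steel socket, 36 mm in diameter, to 40 mm; black grip, 32 mm in diameter, to 80 mm; tapering to a green gas cartridge, 20 mm in diameter, at 84 to 102 mm.
- coupler_grip (a point): point on the coupler's axis at the middle of the black grip, 62 mm from the mouth
- coupler_seat (a point): centre of the socket bore's floor, 27 mm from the mouth. The bore: a lip 20 mm wide and 4 mm long at the mouth, a 25 mm wide relief up to 20 mm where the balls snap out, then 20 mm wide to the floor. The balls are free once the floor is 7 mm or less from the nipple's tip; there it meets the valve stem, and it comes to the tip when the stem is flush.
- stand: grey parking stand fixed to the worktop, 70 x 70 x 22 mm with a round hole 40 mm wide and 16 mm deep in which the coupler stands upright, mouth down, 6 mm above the worktop. Origin under its centre.
- white_bottle: small white reagent bottle with a white cap and a brown band on its label, 46 mm in diameter, 98 mm high, loose; bystander. Origin under its centre.
- salt_jar: white jar with a wide white cap, 51 mm in diameter, 97 mm high, loose; bystander. Origin under its centre.
- stopper: black rubber stopper, 32 mm in diameter, 28 mm high, loose; bystander. Origin under its centre.

How it is judged:
On the way, in this order (a step that is already met when the one before it is completed fails the run):
1. the lid is shut (value of joint box_lid below 0.04 rad), for 0.2 s.
2. the coupler has snapped squarely onto the nipple, the balls out in its relief (distance between coupler_seat and nipple_tip below 0.0075 m and angle between the z axis of coupler and the z axis of port, either way round below 0.12 rad and value of joint each of ball_l, ball_r below 0.0012 m), for 0.2 s.
At the end, for the whole second after the job is handed in: Lid shut (under 0.04 rad); coupler on the nipple, square within 7 degrees, both balls out (in under 1.2 mm), bore floor within 4.5 mm of the nipple's tip; valve stem held at least 3.5 mm down; coupler at rest, gripped by the fingers (over 3 N, TCP within 40 mm of the grip's middle) (value of joint box_lid below 0.04 rad and value of joint valve_stem above 0.0035 m and distance between coupler_seat and nipple_tip below 0.0045 m and angle between the z axis of coupler and the z axis of port, either way round below 0.12 rad and value of joint each of ball_l, ball_r below 0.0012 m and contact force between the fingers and coupler above 3 N and distance between the grasp point and coupler_grip below 0.04 m and linear speed of coupler below 0.02 m/s); the arm keeps its last pose, push and grip.
It fails at once if a bystander (bottle, jar or stopper) was shifted by more than 40 mm (distance of any of white_bottle, salt_jar, stopper from where it was at the start of the episode above 0.04 m).
It also fails if it takes over 64 s, if anything falls off the work surface, if the arm or the gripper's body presses on something with over 40 N, if the wrist force passes 120 N, or if a joint passes its speed limit or range.

ROBOT

A 6-joint arm with a two-finger parallel gripper is mounted at the origin on a cart in front of the work surface, level with it; the furniture and walls round the work are solid. World frame = base frame: x ahead of the robot, y to its left, z up, the work surface at z = 0. Lengths are in m, angles in rad, forces in N, time in s.
With the tool pointing down it reaches from about 0.275 to 1 m from the base axis. Payload 8.4 kg.
Tool frame: the origin (TCP) lies between the finger pads, 19 mm behind the fingertips; this is the grasp point; z points along the fingers, y is the line along which they close (so a half turn about z gives the same grasp; the last joint's range is limited). The gripper opens to 85 mm and grips with 20 to 120 N. Pads are 22 mm wide; open, the fingers measure 114 mm over their backs; the gripper's body (76 mm by 85 mm) begins 54 mm behind the grasp point. The pads swing forward as they close: fully open they stand 13 mm farther back than shut.
Start: joints at [-1.304, 0.353, 1.633, -0, 1.155, -0.002], TCP at [0.166, -0.603, 0.25] pointing down, gripper open.
Joint ranges: [-2.63, 2.63], [-0.92, 2.1], [0.06, 2.66], [-1.3, 4.44], [0, 2.69], [-3.02, 3.02]. Speed limits (rad/s): [2.22, 2.22, 2.79, 3.14, 3.14, 3.14].

INTERFACE

Orientations are given as a unit quaternion [w, x, y, z].
In Python, from cell import env gives the robot as it stands.
- The arm moves only by the tool drive_tool, never from a script. Its argument "rows" is a list of rows, each an object with "xyz": the shift along the tool's x, y, z in cm, a list of three; "delta_rot": the turn, a rotation vector about the tool's x, y, z in rad, a list of three; "jaw": the opening in per cent of the stroke, from 0 (shut) to 100 (fully open). In form: [{"xyz": [dx, dy, dz], "delta_rot": [ax, ay, az], "jaw": jaw}, ...]. A call has 1 to 12 rows; each row is the pose to reach, as a shift and turn from the pose commanded when the call began, along the tool's axes at that moment; what a row does not reach only later rows make up. A row lasts 1/8 s, in which the tool goes at most 62.5 mm and 10.7 degrees, less where a joint would pass 70% of its speed; a pose out of reach is approached as far as the arm can. A call with a gripper value outside its range is refused whole. The fingers move at their own pace and stop on an object; "grip_force" is the grip in N (left out, the last holds). Time passes only in rows, so rows that repeat a pose let the fingers close. It gives the time, the measured TCP pose, the force, the opening and the grip force at its end, in the units of the state.
- env.get_state(): the state, without advancing time (a new reading comes with each control period).
- env.read_camera(name): name is "scene" or "top"; returns the picture (384x512x3 uint8, red, green, blue); there is no depth.
- env.get_calibration(name): a dict with "fx", "fy", "cx", "cy" (pixels), "T" (4x4, takes a point from camera to world coordinates). Camera axes: x right, y down, z forward; pixel columns grow to the right and rows downward; lengths in m; the calibration is good to about 2 mm. A picture is of the moment at which its call begins. get_calibration takes no time and is no camera call.
- env.sign_off(): hands the job in; it is judged then, once.
The state is a dict: "time_s": time; "qpos": joint angles; "dq": joint speeds; "tau": joint torques, N m; "position": TCP position; "tcp_rot": TCP orientation; "ft_force": force on the tool from outside, world axes, zero at the start; "wrist_torque": the same for the moment, N m; "width": finger opening in m; "grip_force": force on a finger pad.
Only numpy, scipy, OpenCV 4.12 (cv2) and the standard library are available. Lean on these libraries where they do the work, as an engineer would, in place of code of your own. Each camera call takes 0.05 s, during which the arm holds its last target. There are 200 camera calls.

## Working session

There is one attempt and no reset: what is moved stays moved. The work goes in short steps, Python scripts to look and compute and a tool call to move; the robot and the scene stay as the last step left them, time stands still between calls to the robot, and variables do not carry over. Pictures are saved under pics/ and viewed, at most 10 in all, crops included, and the job is handed in when it is done.

Besides the shell and the picture viewer there is one more tool, called as name(argument=value, ...) on one line, values as JSON. drive_tool: Moves the arm, as the interface text tells. Its arguments: {"type":"object","properties":{"rows":{"type":"array","items":{"type":"object","properties":{"xyz":{"type":"array","items":{"type":"number"}},"delta_rot":{"type":"array","items":{"type":"number"}},"jaw":{"type":"number"}}}},"grip_force":{"type":"number"}},"required":["rows"]}

```bash
mkdir -p pics; ls
python3 - <<'E'
from cell import env
import cv2
for n in("scene","top"):
    cv2.imwrite(f"pics/{n}0.png",cv2.resize(env.read_camera(n)[:,:,::-1],(800,600),interpolation=cv2.INTER_CUBIC))
    c=env.get_calibration(n);print(n,{k:(v if k!="T" else v) for k,v in c.items()})
print(env.get_state())
E
```

```text
pics
scene {'fx': 387.02883518912586, 'fy': 387.02883518912586, 'cx': 259.7715430893401, 'cy': 192.6998269948897, 'T': array([[ 0.87853503, -0.2034942 ,  0.43216469,  0.12145415],
       [-0.47761971, -0.36009205,  0.80138201, -0.90458373],
       [-0.00745752, -0.91045254, -0.41354632,  0.52425644],
       [ 0.        ,  0.        ,  0.        ,  1.        ]])}
top {'fx': 395.8993908953113, 'fy': 395.8993908953113, 'cx': 254.4102171815708, 'cy': 189.0871098936649, 'T': array([[ 0.02153897, -0.99790089,  0.06107273,  0.51151093],
       [-0.9997665 , -0.02139273,  0.00304745, -0.07069388],
       [-0.00173454, -0.06112411, -0.99812867,  1.19767217],
       [ 0.        ,  0.        ,  0.        ,  1.        ]])}
{'time_s': 0.1, 'qpos': array([-1.30440452e+00,  3.53583993e-01,  1.63403028e+00, -1.93867485e-05,
        1.15520843e+00, -2.38173799e-03]), 'dq': array([-5.30925304e-04, -1.08276312e-03, -2.20069696e-03, -6.49949343e-07,
        1.18803848e-04, -7.77053291e-04]), 'tau': array([-5.34936532e-05, -6.06357694e+01, -3.42822576e+01,  4.38153143e-05,
        4.10277615e-03, -6.12014503e-06]), 'position': array([ 0.16587103, -0.60218298,  0.24934617]), 'tcp_rot': array([-6.08509572e-04,  9.90982967e-01,  1.33986496e-01, -8.97398406e-05]), 'ft_force': array([ 0.00133366, -0.46379992, -0.49450615]), 'wrist_torque': array([0.02239535, 0.02068317, 0.03188911]), 'grip_force': 0.0, 'width': 0.08531021051714811}
```

View pics/scene0.png

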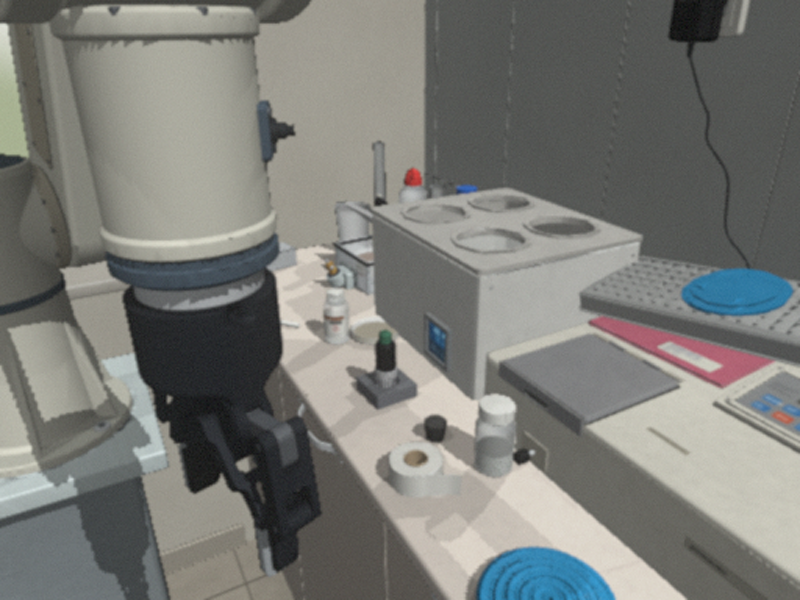

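View pics/top0.png

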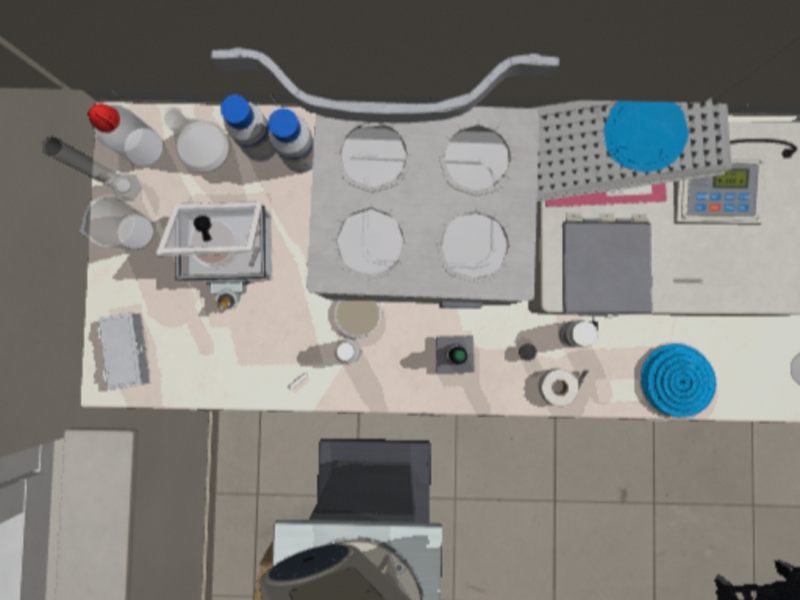

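The scene picture shows the stand at (387,385), the stopper at (435,428), the jar at (495,435), the bottle at (335,315) and the box far away at (355,262). In the top picture the box is at (222,250) with its lid up, the port at (226,298), the stand at (455,354) and the bottle at (346,352). I'll take enlarged crops next.

```bash
cat > h.py <<'E'
import numpy as np,cv2
from cell import env
def ray(n,u,v):
    c=env.get_calibration(n);T=c["T"];d=T[:3,:3]@np.array([(u-c["cx"])/c["fx"],(v-c["cy"])/c["fy"],1]);return T[:3,3],d
def onz(n,u,v,z):
    o,d=ray(n,u,v);return o+d*(z-o[2])/d[2]
def proj(n,p):
    c=env.get_calibration(n);T=c["T"];q=T[:3,:3].T@(np.array(p)-T[:3,3]);return np.array([c["fx"]*q[0]/q[2]+c["cx"],c["fy"]*q[1]/q[2]+c["cy"]])
def crop(n,x0,y0,w,h,s,img=None):
    im=env.read_camera(n) if img is None else img
    return cv2.resize(im[y0:y0+h,x0:x0+w,::-1],(w*s,h*s),interpolation=cv2.INTER_CUBIC)
E
python3 - <<'E'
from h import *
t=env.read_camera("top");s=env.read_camera("scene")
a=crop("top",95,120,90,85,6,t)   # 540x510
b=crop("top",270,205,40,40,6,t)  # 240x240
cc=np.zeros((510,790,3),np.uint8);cc[:,:540]=a;cc[:240,545:785]=b
cv2.imwrite("pics/t1.png",cc)
a=crop("scene",195,145,60,75,7,s) #420x525
b=crop("scene",220,205,52,60,7,s) #364x420
cc=np.zeros((525,790,3),np.uint8);cc[:,:420]=a;cc[:420,425:789]=b
cv2.imwrite("pics/s1.png",cc)
E
```

```text
(no output)
```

View pics/t1.png

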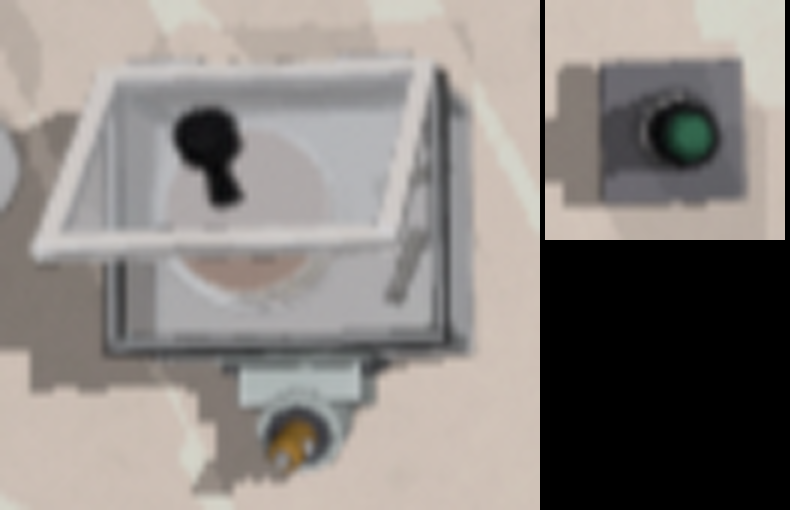

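View pics/s1.png

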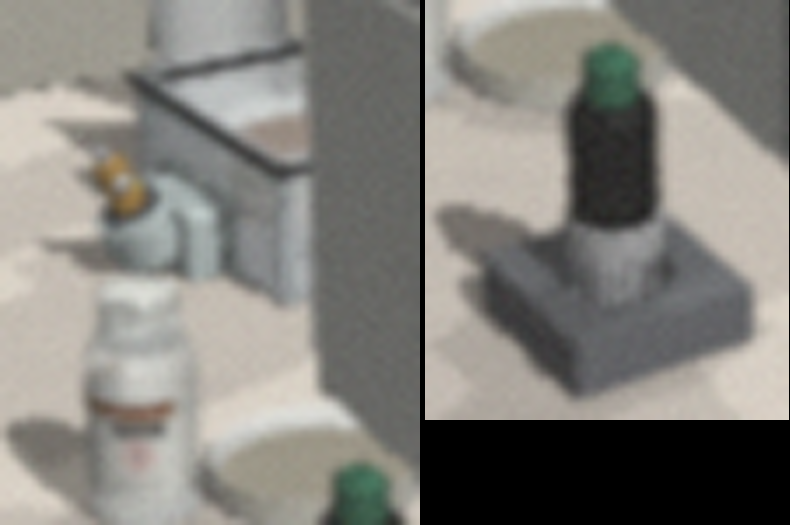

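Top crop: the lid's free edge runs from (38,250) to (388,240), the box rim's front corners are at (107,352) and (447,345), the knob top is at (208,140), and the nipple tip and stem are near (287,455). Scene crop: the rim corners are at (132,77) and (282,172), the nipple foot at (127,207), and the stem tip at (100,152). I'll fit all of these together.

```bash
cat > fit.py <<'E'
from h import *
from scipy.optimize import least_squares
T=lambda x,y:("top",95+x/6,120+y/6)
S=lambda x,y:("scene",195+x/7,145+y/7)
def model(p):
    x,y,yaw,a,px,py,pz=p
    R=np.array([[np.cos(yaw),-np.sin(yaw),0],[np.sin(yaw),np.cos(yaw),0],[0,0,1]])
    w=lambda q:R@np.array(q)+[x,y,0]
    lid=lambda l,s,h:w([.065-l*np.cos(a)+h*np.sin(a)*1,s,.075+l*np.sin(a)+h*np.cos(a)])
    s25,c25=np.sin(np.radians(25)),np.cos(np.radians(25))
    port=lambda d:w([px-s25*d,py,pz+c25*d])
    return w,lid,port,R
def res(p):
    w,lid,port,R=model(p)
    ob=[(w([-.065,.08,.075]),T(107,352)),(w([-.065,-.08,.075]),T(447,345)),
    (w([-.065,.08,.075]),S(132,77)),(w([-.065,-.08,.075]),S(282,172)),
    (lid(.13,.08,.004),T(38,248)),(lid(.13,-.08,.004),T(388,238)),(lid(0,.08,.008),T(105,70)),(lid(0,-.08,.008),T(428,65)),(lid(.1,0,.043),T(208,138)),
    (port(0),T(297,435)),(port(0),S(127,208)),(port(.037),S(101,152)),(port(.037),T(284,462))]
    return np.concatenate([proj(n,P)-[u,v] for P,(n,u,v) in ob])
if __name__=="__main__":
    f=least_squares(res,[.65,.3,0,1,-.09,0,.04],loss="soft_l1");p=f.x
    print(p.round(4));print(f.fun.reshape(-1,2).round(1).tolist())
    w,lid,port,R=model(p)
    print("foot",port(0),"tip",port(.03),"axis",(port(1)-port(0)).round(3))
    print("lid edge",lid(.13,0,0),"knob",lid(.1,0,.035),"knob shut",w([-.035,0,.11]))
    b=lambda x,y,z:onz("top",270+(x-545)/6,205+y/6,z)
    print("coupler",b(690,135,.108),"stand",[b(*q,.022).round(4).tolist() for q in((600,62),(742,62),(600,202),(745,200))])
    q=lambda x,y,z:onz("scene",220+(x-425)/7,205+y/7,z)
    print("coupler sc",q(612,58,.108))
    for n,u,v,z in(("bottle",346,352,.098),("jar",582,334,.097),("stopper",527,352,.028)): print(n,onz("top",u/1.5625,v/1.5625,z).round(3))
E
python3 fit.py
```

```text
[ 0.6697  0.2591  0.0524  0.7435 -0.103   0.001   0.0332]
[[0.3, 0.2], [-0.2, -0.3], [-1.0, -1.0], [-1.4, -1.2], [-0.8, 0.5], [1.9, 0.3], [-0.6, -0.2], [1.7, -1.1], [0.2, -1.0], [0.6, -0.3], [0.2, 0.2], [-0.8, -0.2], [-0.4, -0.0]]
foot [0.56680523 0.25469777 0.03318076] tip [0.55414406 0.25403403 0.06037   ] axis [-0.422 -0.022  0.906]
lid edge [0.63904287 0.25749854 0.16299205] knob [0.68475357 0.25989485 0.16845004] knob shut [0.63474308 0.25727313 0.11      ]
coupler [ 0.47506582 -0.1785782   0.108     ] stand [[0.5071, -0.1421, 0.022], [0.5086, -0.2122, 0.022], [0.4384, -0.1433, 0.022], [0.4409, -0.2146, 0.022]]
coupler sc [ 0.47458565 -0.18485262  0.108     ]
bottle [0.477 0.022 0.098]
jar [ 0.517 -0.396  0.097]
stopper [ 0.482 -0.313  0.028]
```

drive_tool(rows=[{"xyz": [10,-11.5,-7],"delta_rot": [0,0,0.05],"jaw": 0},{"xyz": [10,-11.5,-7],"delta_rot": [0,0,0.05],"jaw": 0},{"xyz": [10,-11.5,-7],"delta_rot": [0,0,0.05],"jaw": 0},{"xyz": [40,-46,-7],"delta_rot": [0,0,0.217],"jaw": 0},{"xyz": [40,-46,-7],"delta_rot": [0,0,0.217],"jaw": 0},{"xyz": [40,-46,-7],"delta_rot": [0,0,0.217],"jaw": 0},{"xyz": [40,-46,-7],"delta_rot": [0,0,0.217],"jaw": 0},{"xyz": [40,-46,-7],"delta_rot": [0,0,0.217],"jaw": 0},{"xyz": [40,-46,-7],"delta_rot": [0,0,0.217],"jaw": 0},{"xyz": [40,-46,-7],"delta_rot": [0,0,0.217],"jaw": 0},{"xyz": [40,-46,-7],"delta_rot": [0,0,0.217],"jaw": 0},{"xyz": [40,-46,-7],"delta_rot": [0,0,0.217],"jaw": 0}], grip_force=90)

```text
time_s: 1.7
position: [0.4297, -0.0517, 0.3198]
tcp_rot: [-0.0, 1.0, 0.027, -0.0]
ft_force: [-0.0, -1.3, 0.3]
width: -0.0001
grip_force: 0.0
```

drive_tool(rows=[{"xyz": [3,-25,0],"delta_rot": [0,0,0],"jaw": 0},{"xyz": [3,-25,0],"delta_rot": [0,0,0],"jaw": 0},{"xyz": [3,-25,0],"delta_rot": [0,0,0],"jaw": 0},{"xyz": [3,-25,0],"delta_rot": [0,0,0],"jaw": 0},{"xyz": [23.3,-24,4],"delta_rot": [0,0,0],"jaw": 0},{"xyz": [23.3,-24,4],"delta_rot": [0,0,0],"jaw": 0},{"xyz": [23.3,-24,4],"delta_rot": [0,0,0],"jaw": 0},{"xyz": [23.3,-24,4],"delta_rot": [0,0,0],"jaw": 0},{"xyz": [23.3,-24,11],"delta_rot": [0,0,0],"jaw": 0},{"xyz": [23.3,-24,11],"delta_rot": [0,0,0],"jaw": 0},{"xyz": [23.3,-24,11],"delta_rot": [0,0,0],"jaw": 0}])

```text
time_s: 3.08
position: [0.6497, 0.1979, 0.2106]
tcp_rot: [0.0, 1.0, 0.026, -0.0]
ft_force: [-0.5, 0.6, 0.5]
width: 0.0002
grip_force: 0.0
```

Run:
```python
from h import *
t=env.read_camera("top");s=env.read_camera("scene")
cc=np.zeros((500,800,3),np.uint8);cc[:480,:400]=crop("top",90,110,100,120,4,t);cc[:440,410:790]=crop("scene",180,80,95,110,4,s);cv2.imwrite("pics/c2.png",cc)
```

```text
(no output)
```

View pics/c2.png

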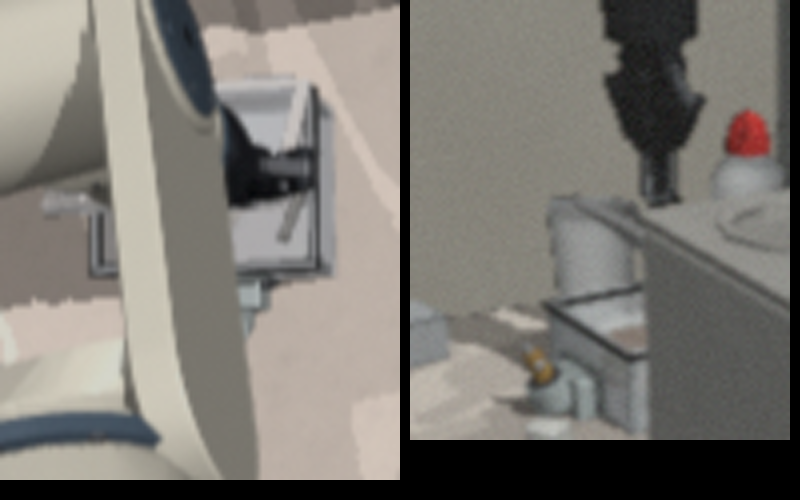

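The gripper hangs over the right half of the raised lid, clear of the knob (top crop: fingers at (300,165)). Now I'll push down.

drive_tool(rows=[{"xyz": [0,0,1.5],"delta_rot": [0,0,0],"jaw": 0},{"xyz": [0,0,3],"delta_rot": [0,0,0],"jaw": 0},{"xyz": [0,0,4],"delta_rot": [0,0,0],"jaw": 0},{"xyz": [0,0,5],"delta_rot": [0,0,0],"jaw": 0},{"xyz": [0,0,6],"delta_rot": [0,0,0],"jaw": 0},{"xyz": [0,0,7],"delta_rot": [0,0,0],"jaw": 0},{"xyz": [0,0,8],"delta_rot": [0,0,0],"jaw": 0},{"xyz": [0,0,9],"delta_rot": [0,0,0],"jaw": 0},{"xyz": [0,0,9.5],"delta_rot": [0,0,0],"jaw": 0},{"xyz": [0,0,10],"delta_rot": [0,0,0],"jaw": 0}])

```text
time_s: 4.42
position: [0.6497, 0.1989, 0.1097]
tcp_rot: [0.0, 1.0, 0.026, 0.0]
ft_force: [-0.9, 0.1, 0.5]
width: -0.0001
grip_force: 0.4
```

drive_tool(rows=[{"xyz": [0,0,0.3],"delta_rot": [0,0,0],"jaw": 0},{"xyz": [0,0,0.5],"delta_rot": [0,0,0],"jaw": 0},{"xyz": [0,0,0.7],"delta_rot": [0,0,0],"jaw": 0}])

```text
time_s: 4.8
position: [0.6499, 0.1989, 0.1031]
tcp_rot: [-0.0, 1.0, 0.026, 0.0]
ft_force: [-0.0, -0.8, 0.5]
width: -0.0001
grip_force: 0.3
```

drive_tool(rows=[{"xyz": [0,0,0.2],"delta_rot": [0,0,0],"jaw": 0},{"xyz": [0,0,0.3],"delta_rot": [0,0,0],"jaw": 0},{"xyz": [0,0,0.3],"delta_rot": [0,0,0],"jaw": 0}])

```text
time_s: 5.18
position: [0.6499, 0.1989, 0.1021]
tcp_rot: [-0.0, 1.0, 0.026, 0.0]
ft_force: [-7.2, -2.0, 17.0]
width: 0.0
grip_force: 8.6
```

drive_tool(rows=[{"xyz": [0,0,0],"delta_rot": [0,0,0],"jaw": 0},{"xyz": [0,0,0],"delta_rot": [0,0,0],"jaw": 0},{"xyz": [0,0,-20],"delta_rot": [0,0,0],"jaw": 0},{"xyz": [0,0,-20],"delta_rot": [0,0,0],"jaw": 0},{"xyz": [0,0,-20],"delta_rot": [0,0,0],"jaw": 0},{"xyz": [0,0,-20],"delta_rot": [0,0,0],"jaw": 0},{"xyz": [-19.5,5,-20],"delta_rot": [0,0,0],"jaw": 80},{"xyz": [-19.5,5,-20],"delta_rot": [0,0,0],"jaw": 80},{"xyz": [-19.5,5,-20],"delta_rot": [0,0,0],"jaw": 80},{"xyz": [-19.5,5,-20],"delta_rot": [0,0,0],"jaw": 80}])

```text
time_s: 6.42
position: [0.4539, 0.1377, 0.2991]
tcp_rot: [0.0, 1.0, 0.026, -0.001]
ft_force: [0.4, -0.7, 0.3]
width: 0.0684
grip_force: 0.0
```

drive_tool(rows=[{"xyz": [0,31.9,0],"delta_rot": [0,0,0],"jaw": 80},{"xyz": [0,31.9,0],"delta_rot": [0,0,0],"jaw": 80},{"xyz": [0,31.9,0],"delta_rot": [0,0,0],"jaw": 80},{"xyz": [0,31.9,0],"delta_rot": [0,0,0],"jaw": 80},{"xyz": [0,31.9,0],"delta_rot": [0,0,0],"jaw": 80},{"xyz": [0,31.9,12],"delta_rot": [0,0,0],"jaw": 80},{"xyz": [0,31.9,12],"delta_rot": [0,0,0],"jaw": 80},{"xyz": [0,31.9,12],"delta_rot": [0,0,0],"jaw": 80},{"xyz": [0,31.9,12],"delta_rot": [0,0,0],"jaw": 80}])

```text
time_s: 7.55
position: [0.4754, -0.18, 0.1814]
tcp_rot: [0.0, 1.0, 0.026, 0.001]
ft_force: [0.1, -0.4, -0.3]
width: 0.0684
grip_force: 0.0
```

Run:
```python
from h import *
print({k:np.round(v,4) for k,v in env.get_state().items() if k in("position","qpos")})
t=env.read_camera("top");s=env.read_camera("scene")
cc=np.zeros((580,800,3),np.uint8);cc[:500,:540]=crop("top",95,120,90,85,6,t)[:500];cc[:480,545:797]=crop("scene",195,150,63,120,4,s);cv2.imwrite("pics/c3.png",cc)
```

```text
{'qpos': array([-0.3649,  0.2543,  1.9464,  0.    ,  0.9395,  1.1539]), 'position': array([ 0.4754, -0.18  ,  0.1814])}
```

View pics/c3.png

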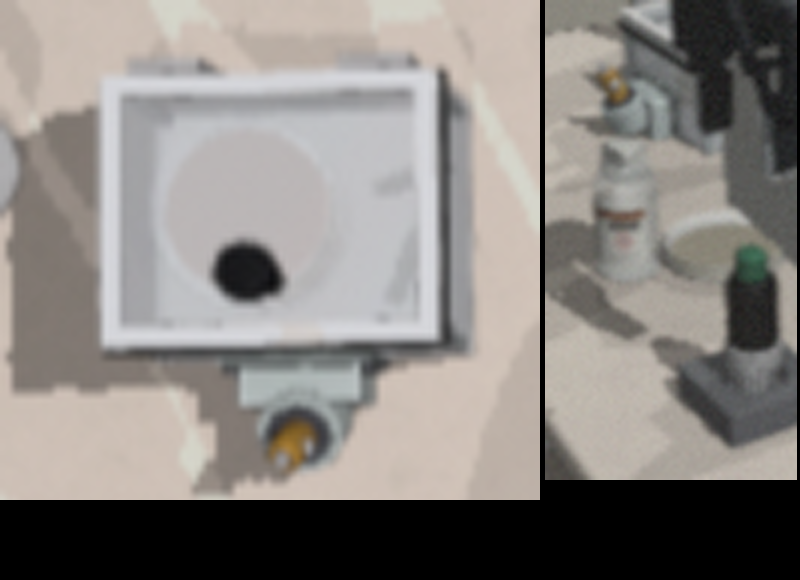

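The lid is shut: its frame is parallel to the rim, and the knob top is at (247,272). The coupler still stands in its stand. I'll descend and grip it.

drive_tool(rows=[{"xyz": [0,0,3],"delta_rot": [0,0,0],"jaw": 80},{"xyz": [0,0,6],"delta_rot": [0,0,0],"jaw": 80},{"xyz": [0,0,9],"delta_rot": [0,0,0],"jaw": 80},{"xyz": [0,0,11.2],"delta_rot": [0,0,0],"jaw": 80},{"xyz": [0,0,11.2],"delta_rot": [0,0,0],"jaw": 80},{"xyz": [0,0,11.2],"delta_rot": [0,0,0],"jaw": 20},{"xyz": [0,0,11.2],"delta_rot": [0,0,0],"jaw": 20},{"xyz": [0,0,11.2],"delta_rot": [0,0,0],"jaw": 20},{"xyz": [0,0,11.2],"delta_rot": [0,0,0],"jaw": 20},{"xyz": [0,0,11.2],"delta_rot": [0,0,0],"jaw": 20}], grip_force=90)

```text
time_s: 8.9
position: [0.4752, -0.18, 0.0697]
tcp_rot: [0.0, 1.0, 0.026, 0.001]
ft_force: [-0.5, 1.8, 9.6]
width: 0.0299
grip_force: 88.0
```

drive_tool(rows=[{"xyz": [0,0,-4],"delta_rot": [0,0,0],"jaw": 20},{"xyz": [0,0,-10],"delta_rot": [0,0,0],"jaw": 20},{"xyz": [0,0,-16],"delta_rot": [0,0,0],"jaw": 20},{"xyz": [0,0,-18],"delta_rot": [0,0,0],"jaw": 20},{"xyz": [0,0,-18],"delta_rot": [0,0,0],"jaw": 20}])

```text
time_s: 9.52
position: [0.4749, -0.18, 0.2501]
tcp_rot: [0.001, 1.0, 0.026, 0.002]
ft_force: [0.4, -0.5, -3.9]
width: 0.0303
grip_force: 89.7
```

drive_tool(rows=[{"xyz": [0,-5,0],"delta_rot": [0,0,0],"jaw": 20},{"xyz": [0,-10,0],"delta_rot": [0,0,0],"jaw": 20},{"xyz": [1,-15,0],"delta_rot": [0,0,0],"jaw": 20},{"xyz": [2,-20,0],"delta_rot": [0,0.0,0],"jaw": 20},{"xyz": [3,-25,0],"delta_rot": [0,0.1,0],"jaw": 20},{"xyz": [3.6,-30,0],"delta_rot": [0,0.2,0],"jaw": 20},{"xyz": [3.6,-35,0],"delta_rot": [0,0.3,0],"jaw": 20},{"xyz": [3.6,-40,1],"delta_rot": [0,0.4,0],"jaw": 20},{"xyz": [3.6,-42.9,3],"delta_rot": [0,0.436,0],"jaw": 20},{"xyz": [3.6,-42.9,5],"delta_rot": [0,0.436,0],"jaw": 20},{"xyz": [3.6,-42.9,5],"delta_rot": [0,0.436,0],"jaw": 20},{"xyz": [3.6,-42.9,5],"delta_rot": [0,0.436,0],"jaw": 20}])

```text
time_s: 11.02
position: [0.4877, 0.2502, 0.1977]
tcp_rot: [-0.005, 0.976, 0.025, 0.216]
ft_force: [0.2, -0.5, -2.1]
width: 0.0301
grip_force: 90.0
```

Run:
```python
from h import *
print({k:np.round(v,4) for k,v in env.get_state().items() if k in("position","tcp_rot","qpos","width","grip_force")})
t=env.read_camera("top");s=env.read_camera("scene");cv2.imwrite("t4raw.png",t[:,:,::-1]);cv2.imwrite("s4raw.png",s[:,:,::-1])
cc=np.zeros((600,800,3),np.uint8);cc[:600,:400]=crop("top",100,120,80,120,5,t);cc[:595,405:800]=crop("scene",183,100,56,85,7,s)[:,:392+3] if False else np.pad(crop("scene",183,100,56,85,7,s),((0,0),(0,3),(0,0)));cv2.imwrite("pics/c4.png",cc)
```

```text
{'qpos': array([ 0.6021,  0.1548,  2.1177, -0.4469,  0.5365,  2.4695]), 'position': array([0.4877, 0.2502, 0.1977]), 'tcp_rot': array([-0.0053,  0.9761,  0.0251,  0.2158]), 'grip_force': np.float64(89.9958), 'width': np.float64(0.0301)}
```

View pics/c4.png

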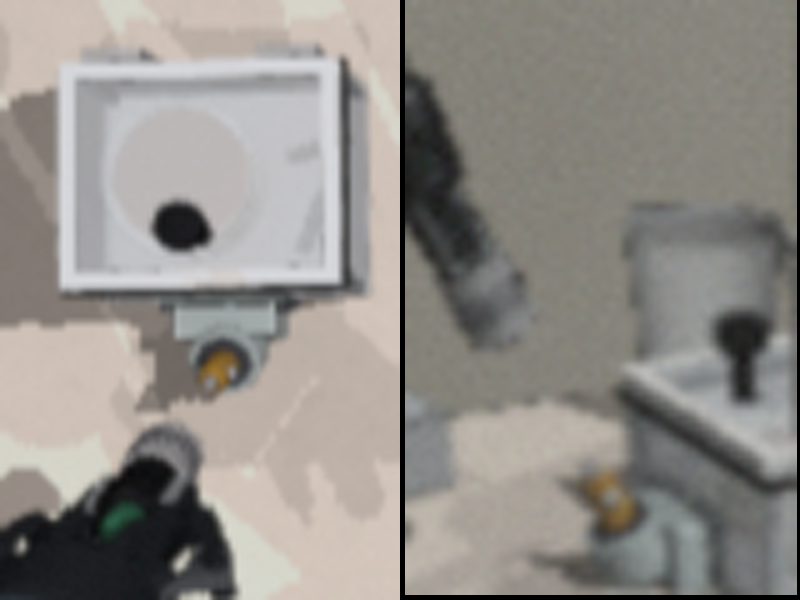

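The coupler hangs tilted ahead of the port. Its mouth is at about (178,440) in the top part and (500,330) in the scene part, with the nipple at (218,370) and (610,497). I'll overlay the model circles to check alignment.

```bash
cat > ov.py <<'E'
from h import *
import fit
from scipy.optimize import least_squares
from scipy.spatial.transform import Rotation as Ro
def port_fit():
    # lid-shut corner observations added (z=.083)
    T=fit.T
    def r(p):
        w,lid,port,R=fit.model(p)
        e=[proj("top",w([sx*.065,sy*.08,.083]))-T(*c)[1:] for sx,sy,c in((1,1,(100,74)),(1,-1,(438,69)),(-1,1,(102,348)),(-1,-1,(440,343)))]
        return np.concatenate([fit.res(p),np.concatenate(e)])
    p=least_squares(r,[.67,.26,.05,.74,-.1,0,.033],loss="soft_l1").x
    return p,fit.model(p)
def circ(c,ax,r):
    ax=ax/np.linalg.norm(ax);a=np.cross(ax,[0,1,0]);a/=np.linalg.norm(a);b=np.cross(ax,a)
    return [c+r*(np.cos(t)*a+np.sin(t)*b) for t in np.linspace(0,2*np.pi,41)]
def draw(img,n,x0,y0,s,pts,col):
    q=np.array([(proj(n,p)-[x0,y0]+.5)*s for p in pts])
    cv2.polylines(img,[np.round(q*16).astype(np.int32)],False,col,1,cv2.LINE_AA,4)
E
python3 - <<'E'
from ov import *
p,(w,lid,port,R)=port_fit();print(p.round(4))
ax=port(1)-port(0);tip=port(.03);print("tip",tip.round(4),"ax",ax.round(4))
st=env.get_state();q=st["tcp_rot"];RT=Ro.from_quat(np.r_[q[1:],q[0]]).as_matrix();P=st["position"];z=-RT[:,2]
print("tool axis",z.round(4), "tool y",RT[:,1].round(4))
mouth=P-.0637*z
d=mouth-tip;print("axial",d@ax,"lateral",(d-(d@ax)*ax).round(4))
t=cv2.imread("t4raw.png")[:,:,::-1];s=cv2.imread("s4raw.png")[:,:,::-1]
out=[]
for n,im,x0,y0,wd,ht,sc in(("top",t,122,175,50,65,8),("scene",s,183,108,50,74,8)):
    c=crop(n,x0,y0,wd,ht,sc,im).copy()
    for h,r in((0,.009),(.03,.009),(.037,.004),(0.0,.016)):draw(c,n,x0,y0,sc,circ(port(h),ax,r),(0,0,255))
    for h,r in((0,.018),(.04,.018)):draw(c,n,x0,y0,sc,circ(mouth+h*z,z,r),(255,0,0))
    if n=="top":draw(c,n,x0,y0,sc,circ(mouth+.102*z,z,.01),(255,0,0))
    out.append(c)
H=600;cv2.imwrite("pics/o4.png",np.hstack([np.pad(c,((0,H-c.shape[0]),(0,0),(0,0))) for c in out])[:, :800])
E
```

```text
[ 6.701e-01  2.592e-01  4.700e-02  7.393e-01 -1.034e-01  3.000e-04
  3.320e-02]
tip [0.5541 0.2541 0.0604] ax [-0.4222 -0.0199  0.9063]
tool axis [-0.4224 -0.022   0.9062] tool y [ 5.090e-02 -9.987e-01 -5.000e-04]
axial 0.08945984300592323 lateral [-0.0012 -0.0006 -0.0006]
```

View pics/o4.png

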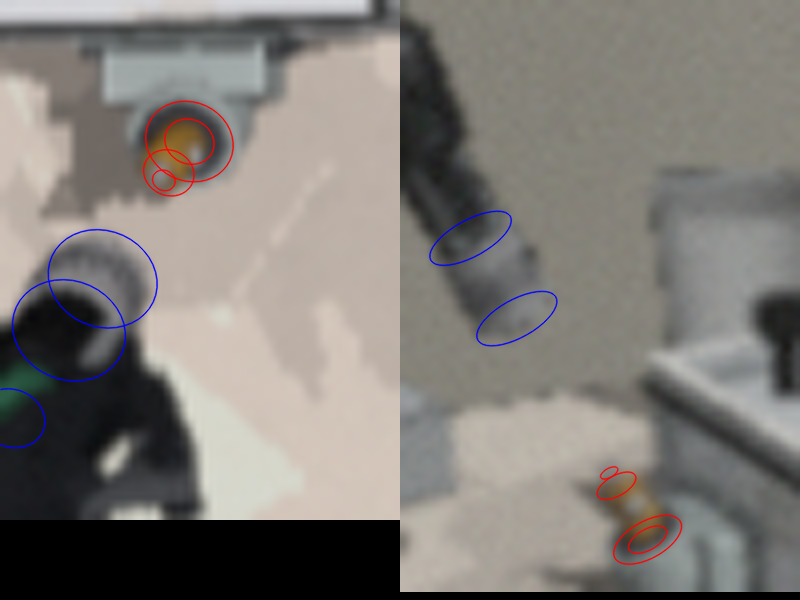

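The coupler and port models both sit within about 1 px of the picture. I'll check the nipple offset numerically with a brass colour mask, and the coupler with the whole-silhouette edges.

```bash
cat > br.py <<'E'
from ov import *
p,(w,lid,port,R)=port_fit();ax=port(1)-port(0)
for n,f in(("top","t4raw.png"),("scene","s4raw.png")):
    im=cv2.imread(f);hsv=cv2.cvtColor(im,cv2.COLOR_BGR2HSV)
    c=proj(n,port(.015)).astype(int);m=np.zeros(im.shape[:2],np.uint8)
    y,x=c[1],c[0];b=hsv[y-9:y+10,x-9:x+10].astype(int)
    mk=((b[...,0]>8)&(b[...,0]<28)&(b[...,1]>95)).astype(np.uint8)
    k,l,stt,_=cv2.connectedComponentsWithStats(mk);i=1+np.argmax(stt[1:,4]);mk=cv2.morphologyEx((l==i).astype(np.uint8),cv2.MORPH_CLOSE,np.ones((3,3)))
    print(n);print("\n".join("".join(".#"[v] for v in r) for r in mk))
    mo=cv2.moments(mk,True);obs=np.array([mo["m10"]/mo["m00"]+x-9,mo["m01"]/mo["m00"]+y-9])
    s=8;sil=np.zeros((im.shape[0]*s,im.shape[1]*s),np.uint8)
    pts=np.array([proj(n,q) for h in(.002,.03) for q in circ(port(h),ax,.009)])
    cv2.fillConvexPoly(sil,cv2.convexHull((( pts+.5)*s).astype(np.int32)),1)
    mo2=cv2.moments(sil,True);pr=np.array([mo2["m10"],mo2["m01"]])/mo2["m00"]/s-.5
    print("obs",obs.round(2),"pred",pr.round(2),"area",mk.sum(),sil.sum()/s**2)
E
python3 br.py
```

```text
top
...................
...................
...................
...................
...................
.........###.......
........#####......
.......#######.....
......######.......
......######.......
......######.......
..........##.......
..........#........
...................
...................
...................
...................
...................
...................
obs [143.28 193.06] pred [143.65 194.18] area 36 57.1875
scene
...................
...................
...................
...................
...................
...................
...................
...................
...................
...................
...........###.....
..........####.....
.........####......
...........#.......
...................
...................
...................
...................
...................
obs [213.25 173.25] pred [211.24 171.25] area 12 51.3125
```

drive_tool(rows=[{"xyz": [0.1,0,2.5],"delta_rot": [0,0,0],"jaw": 20},{"xyz": [0.13,0,5],"delta_rot": [0,0,0],"jaw": 20},{"xyz": [0.13,0,7],"delta_rot": [0,0,0],"jaw": 20},{"xyz": [0.13,0,7.4],"delta_rot": [0,0,0],"jaw": 20},{"xyz": [0.13,0,7.4],"delta_rot": [0,0,0],"jaw": 20}])

```text
time_s: 11.75
position: [0.5205, 0.2521, 0.132]
tcp_rot: [-0.006, 0.976, 0.025, 0.216]
ft_force: [-1.0, -0.0, -2.2]
width: 0.0298
grip_force: 90.0
```

Run:
```python
from ov import *
p,(w,lid,port,R)=port_fit();ax=port(1)-port(0);tip=port(.03)
st=env.get_state();q=st["tcp_rot"];RT=Ro.from_quat(np.r_[q[1:],q[0]]).as_matrix();P=st["position"];z=-RT[:,2]
mouth=P-.0637*z;d=mouth-tip;print(P,"axial",d@ax,"lat",(d-(d@ax)*ax).round(4),st["ft_force"].round(1))
t=np.mean([env.read_camera("top").astype(float) for _ in range(4)],0).astype(np.uint8);s=np.mean([env.read_camera("scene").astype(float) for _ in range(4)],0).astype(np.uint8)
cv2.imwrite("t5raw.png",t[:,:,::-1]);cv2.imwrite("s5raw.png",s[:,:,::-1])
out=[]
for n,im,x0,y0,wd,ht,sc in(("top",t,122,175,40,55,10),("scene",s,188,130,40,55,10)):
    c=crop(n,x0,y0,wd,ht,sc,im).copy()
    draw(c,n,x0,y0,sc,[port(-.005),port(.045)],(0,0,255));draw(c,n,x0,y0,sc,[mouth-.03*z,mouth+.06*z],(255,0,0))
    for h,r in((0,.018),(.04,.018)):draw(c,n,x0,y0,sc,circ(mouth+h*z,z,r),(255,0,0))
    out.append(c)
cv2.imwrite("pics/o5.png",np.hstack(out))
```

```text
[0.52051556 0.25206368 0.1320089 ] axial 0.015459694084252525 lat [-0.0002 -0.0003 -0.0001] [-1.  -0.  -2.2]
```

View pics/o5.png

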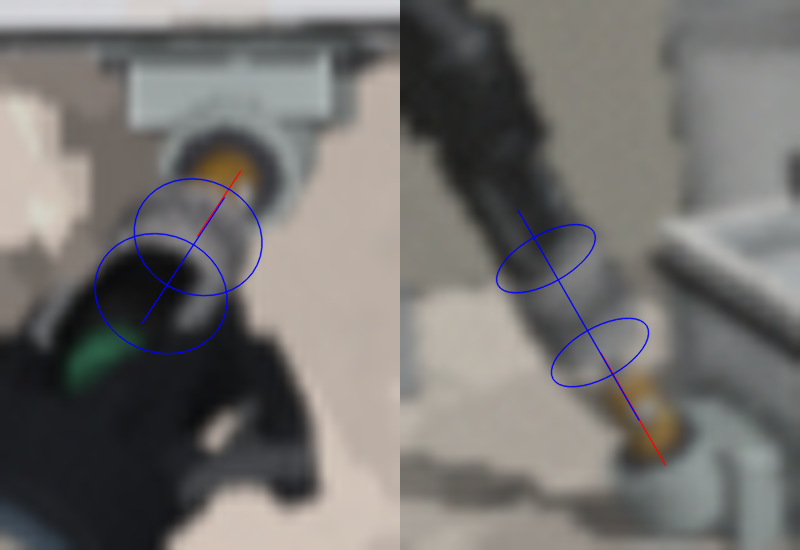

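The scene part shows the brass slightly right of the coupler's axis. The top part shows the coupler about 1 mm to the left of the nipple. I'll shift 1 mm along tool y and advance carefully.

drive_tool(rows=[{"xyz": [0.03,0.1,0.5],"delta_rot": [0,0,0],"jaw": 20},{"xyz": [0.03,0.1,1.0],"delta_rot": [0,0,0],"jaw": 20},{"xyz": [0.03,0.1,1.4],"delta_rot": [0,0,0],"jaw": 20},{"xyz": [0.03,0.1,1.6],"delta_rot": [0,0,0],"jaw": 20},{"xyz": [0.03,0.1,1.8],"delta_rot": [0,0,0],"jaw": 20},{"xyz": [0.03,0.1,1.8],"delta_rot": [0,0,0],"jaw": 20}])

```text
time_s: 12.9
position: [0.5281, 0.2517, 0.1151]
tcp_rot: [-0.006, 0.976, 0.025, 0.216]
ft_force: [0.5, -0.0, -2.6]
width: 0.0303
grip_force: 90.0
```

drive_tool(rows=[{"xyz": [0,0,0.2],"delta_rot": [0,0,0],"jaw": 20},{"xyz": [0,0,0.4],"delta_rot": [0,0,0],"jaw": 20},{"xyz": [0,0,0.6],"delta_rot": [0,0,0],"jaw": 20},{"xyz": [0,0,0.6],"delta_rot": [0,0,0],"jaw": 20}])

```text
time_s: 13.4
position: [0.5309, 0.2521, 0.1098]
tcp_rot: [-0.006, 0.976, 0.025, 0.216]
ft_force: [1.2, 1.5, -2.1]
width: 0.0301
grip_force: 90.1
```

drive_tool(rows=[{"xyz": [0,0,0.2],"delta_rot": [0,0,0],"jaw": 20},{"xyz": [0,0,0.4],"delta_rot": [0,0,0],"jaw": 20},{"xyz": [0,0,0.6],"delta_rot": [0,0,0],"jaw": 20},{"xyz": [0,0,0.6],"delta_rot": [0,0,0],"jaw": 20}])

```text
time_s: 13.9
position: [0.5336, 0.2525, 0.1045]
tcp_rot: [-0.006, 0.976, 0.025, 0.217]
ft_force: [2.5, 3.7, -3.7]
width: 0.0299
grip_force: 90.0
```

drive_tool(rows=[{"xyz": [0.03,-0.06,0.2],"delta_rot": [0,0,0],"jaw": 20},{"xyz": [0.03,-0.06,0.4],"delta_rot": [0,0,0],"jaw": 20},{"xyz": [0.03,-0.06,0.6],"delta_rot": [0,0,0],"jaw": 20},{"xyz": [0.03,-0.06,0.6],"delta_rot": [0,0,0],"jaw": 20}])

```text
time_s: 14.4
position: [0.5358, 0.2524, 0.0989]
tcp_rot: [-0.005, 0.976, 0.025, 0.216]
ft_force: [-1.4, 2.4, 0.8]
width: 0.0301
grip_force: 90.7
```

drive_tool(rows=[{"xyz": [0,-0.03,0.15],"delta_rot": [0,0,0],"jaw": 20},{"xyz": [0,-0.03,0.3],"delta_rot": [0,0,0],"jaw": 20},{"xyz": [0,-0.03,0.3],"delta_rot": [0,0,0],"jaw": 20}])

```text
time_s: 14.78
position: [0.537, 0.2526, 0.0963]
tcp_rot: [-0.005, 0.976, 0.025, 0.216]
ft_force: [-2.2, -2.0, 3.6]
width: 0.0304
grip_force: 91.0
```

drive_tool(rows=[{"xyz": [0,0.02,0.15],"delta_rot": [0,0,0],"jaw": 20},{"xyz": [0,0.02,0.3],"delta_rot": [0,0,0],"jaw": 20},{"xyz": [0,0.02,0.3],"delta_rot": [0,0,0],"jaw": 20}])

```text
time_s: 15.15
position: [0.5384, 0.2528, 0.0937]
tcp_rot: [-0.005, 0.976, 0.025, 0.216]
ft_force: [-4.7, 0.7, 5.6]
width: 0.0302
grip_force: 91.3
```

drive_tool(rows=[{"xyz": [0,0,0.1],"delta_rot": [0,0,0],"jaw": 20},{"xyz": [0,0,0.15],"delta_rot": [0,0,0],"jaw": 20},{"xyz": [0,0,0.15],"delta_rot": [0,0,0],"jaw": 20},{"xyz": [0,0,0.15],"delta_rot": [0,0,0],"jaw": 20}])

```text
time_s: 15.65
position: [0.5388, 0.2528, 0.093]
tcp_rot: [-0.006, 0.976, 0.025, 0.216]
ft_force: [-11.5, -1.3, 18.2]
width: 0.03
grip_force: 93.0
```

Run:
```python
from ov import *
p,(w,lid,port,R)=port_fit();ax=port(1)-port(0);tip=port(.03)
st=env.get_state();q=st["tcp_rot"];RT=Ro.from_quat(np.r_[q[1:],q[0]]).as_matrix();z=-RT[:,2]
d=st["position"]-(.0637-.027)*z-tip;print("seat axial",d@ax,"lat",(d-(d@ax)*ax).round(4),"ang",np.arccos(z@ax),st["ft_force"].round(1),st["wrist_torque"].round(2),"axialF",(st["ft_force"]+[0,0,2.2])@ax)
t=env.read_camera("top");s=env.read_camera("scene")
cv2.imwrite("pics/f.png",np.hstack([crop("top",95,120,80,110,5,t),crop("scene",183,100,80,110,5,s)]))
```

```text
seat axial -0.0006230178477848884 lat [-0.0002 -0.0005 -0.0001] ang 0.0018689391348442313 [-11.5  -1.3  18.2] [-0.08  0.86 -0.  ] axialF 23.355911004773972
```

View pics/f.png

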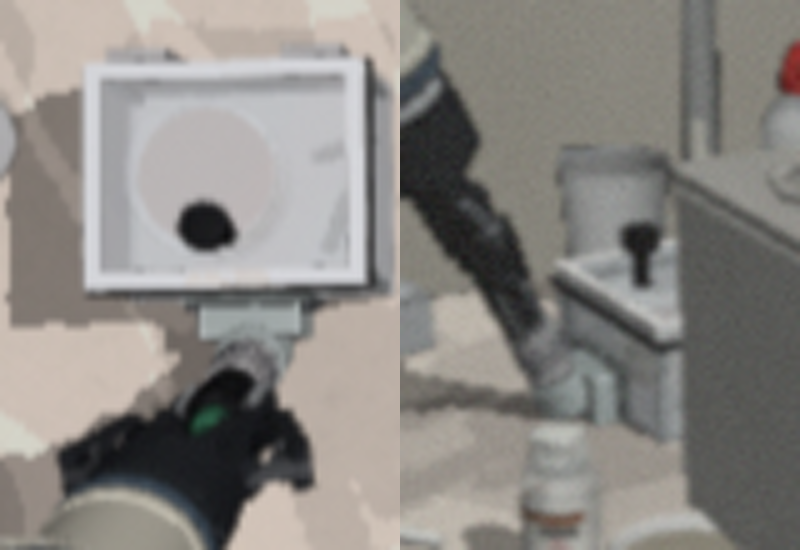

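The picture shows the socket seated over the nipple at the collar (top part (245,365)) and the lid shut. The force rise to 23 N shows the stem is flush. I'll ease off slightly, hold, and hand in.

drive_tool(rows=[{"xyz": [0,0,-0.05],"delta_rot": [0,0,0],"jaw": 20},{"xyz": [0,0,-0.05],"delta_rot": [0,0,0],"jaw": 20},{"xyz": [0,0,-0.05],"delta_rot": [0,0,0],"jaw": 20},{"xyz": [0,0,-0.05],"delta_rot": [0,0,0],"jaw": 20}])

```text
time_s: 16.25
position: [0.5387, 0.2528, 0.0931]
tcp_rot: [-0.006, 0.976, 0.025, 0.216]
ft_force: [-7.3, -0.4, 9.7]
width: 0.0302
grip_force: 91.4
```

```bash
python3 -c "
from cell import env
print(env.get_state()['ft_force'],env.sign_off())"
```

```text
the job is handed in; nothing more can be done
[-7.25121666 -0.44274676  9.70964512] None
```

I shut the lid, pressed the coupler onto the nipple and handed the job in at about 16 s, still gripping it with the valve stem pushed in to about flush by the force reading; no verdict came back, and the snap over the balls is inferred from force and position.

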